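Stand the purple bee post on its spot

ROBOT

A 7-joint arm with a two-finger parallel gripper is mounted at the origin on the work surface. World frame = base frame: x ahead of the robot, y to its left, z up, the work surface at z = 0. Lengths are in m, angles in degrees, forces in N, time in s.
With the tool pointing down it reaches from about 0.35 to 0.775 m from the base axis. Payload 3.1 kg.
Tool frame: the origin (TCP) lies midway between the tips of the shut fingers; the grasp point (between the pads) lies 19 mm behind it; z points along the fingers, y is the direction in which the jaws open and shut (so a half turn about z gives the same grasp; the last joint's range is limited). The gripper opens to 85 mm and grips with 20 to 120 N. Pads are 22 mm wide; open, the fingers measure 114 mm over their backs; the gripper's body (76 mm by 85 mm) begins 54 mm behind the grasp point. The pads swing forward as they close: fully open they stand 13 mm farther back than shut.
Start: joints at [60.751, 17.813, 0.802, 86.603, -0.252, 75.585, -1.558], TCP at [0.249, -0.491, 0.231] pointing down, gripper open.
Joint ranges: [-154.91, 154.91], [-16.99, 109.72], [-72.82, 74.43], [7.12, 147.25], [-82.49, 262.49], [11.32, 116.49], [-174.64, 174.64]. Speed limits (degrees/s): [159.86, 159.86, 180, 180, 180, 180, 180].

INTERFACE

Orientations are given as [roll, pitch, yaw] about the fixed x, y, z axes, in that order (R = Rz(yaw) Ry(pitch) Rx(roll)).
In Python, from rig import sense, camera, sign_off gives the robot as it stands. The module is installed in compiled form; this text tells all that it offers.
- The arm moves only by the tool jog_arm, never from a script. Its argument "steps" is a list that holds one entry, the list of rows, each a list of 7 numbers: the turn, a rotation vector about the tool's x, y, z in rad, then the shift along the tool's x, y, z in cm, then the gripper's target within -1 to 1 (shut at 1, half-way at 0, fully open at -1). In form: [[[wx, wy, wz, tx, ty, tz, fingers], ...]]. A call has 1 to 20 rows; each row shifts and turns the commanded pose from where the row before left it, along the tool's axes as they then stand; what a row does not reach is not made up. A row lasts 1/8 s, in which the tool goes at most 62.5 mm and 10.7 degrees, less where a joint would pass 70% of its speed; a pose out of reach is approached as far as the arm can. A call is refused whole if a number of a shift passes 6.25 or a number of a turn 0.188, either way. A call with a gripper value outside its range is refused whole. The fingers move at their own pace and stop on an object; the grip force is fixed at half the most. Time passes only in rows, so rows that do not move let the fingers close. It gives the time, the measured TCP pose, the force and the opening at its end, in the units of the state.
- sense(): the state, without advancing time (a new reading comes with each control period).
- camera(name): name is "side" or "top"; returns a dict with "frame" (420x560x3 uint8, red, green, blue), "vfov" (degrees; the focal length in pixels is half the picture's height over the tangent of half this angle, whatever the lens; pixels are square), "cx", "cy" (the principal point, pixels), "dist" ([k1, k2, p1, p2, k3] as OpenCV has them; the pictures are not rectified), "pose" (4x4, takes a point from camera to world coordinates). Camera axes: x right, y up, looking along -z (the intrinsics and any distortion apply to the point x, -y, -z); pixel columns grow to the right and rows downward; lengths in m; the calibration is good to about 2 mm. A picture is of the moment at which its call begins. There is no depth.
- sign_off(): hands the job in, once; it reports no verdict.
The state is a dict: "t": time; "q": joint angles; "joint_velocities": joint speeds; "tau": joint torques, N m; "eef_pos": TCP position; "orientation": TCP orientation; "contact_force": force on the tool from outside, world axes, zero at the start; "wrist_torque": the same for the moment, N m; "opening": finger opening in m.
Only numpy, scipy, OpenCV 4.12 (cv2) and the standard library are available. Lean on these libraries where they do the work, as an engineer would, in place of code of your own. Each camera call takes 0.05 s, during which the arm holds its last target.

TASK

Take the purple-roofed bee post by its little house, carry it upright to the green garden board and stand it on the purple disc, in the middle, over the pale spot. It is top-heavy and tips easily: set it down on its foot before letting go, do not drop it, and leave it standing. Leave the yellow-roofed and blue-roofed posts standing where they are.

Things in the scene. Friction and masses are not known exactly. Their poses are not given: they have to be found in the camera images.
- purple_house (a point): Loose bee post: foot 54 mm wide, 12 thick; 18 mm pole; heavy wooden house with purple roof on top, 135-205 mm above the underside. Point: house centre, 170 mm above the underside, on the pole axis; z up. Flat gable ends 48 mm apart along y: grip these. Ridge along y; roof 72 mm wide along x. 0.13-0.25 kg, topples past 11 degrees of lean. In one of 3 places, 125 mm apart, on the robot's right.
- yellow_house (a point): The same bee post with a yellow roof, standing in the same row: leave it alone. Point: centre of its house, 170 mm above the underside of its foot; axes as for the purple one.
- blue_house (a point): The same bee post with a blue roof, standing in the same row: leave it alone. Point: centre of its house, 170 mm above the underside of its foot; axes as for the purple one.
- purple_spot (a point): Purple disc, 100 mm across, 4 thick, fixed flat on a green board (180 x 340 x 12 mm) on the robot's left; a pale spot 54 mm across, the size of a post's foot, marks its middle. Point: centre of its upper face, 16 mm above the table; z up. A like yellow disc, 170 mm away on the board, is not the goal; either end may be purple. The post may face any way.
Things that resemble listed ones, but are neither listed nor needed, are in the scene too. What is shaped like the part that bears yellow_house but red is not meant.

How it is judged:
By the outcome, as a careful person would: the job done as asked, in the order asked, and still so for the second after the job is handed in, with the robot touching nothing.
It also fails if it takes over 43 s, if anything falls off the work surface, if the arm or the gripper's body presses on something with over 40 N, if the wrist force passes 120 N, or if a joint passes its speed limit or range.

## Working session

There is one attempt and no reset: what is moved stays moved. The work goes in short steps, Python scripts to look and compute and a tool call to move; the robot and the scene stay as the last step left them, time stands still between calls to the robot, and variables do not carry over. Pictures are saved under pics/ and viewed, and the job is handed in when it is done.

Besides the shell and the picture viewer there is one more tool, called as name(argument=value, ...) on one line, values as JSON. jog_arm: Moves the arm, as the interface text tells. Its arguments: {"type":"object","properties":{"steps":{"type":"array"}},"required":["steps"]}

```bash
mkdir -p pics; python3 - <<'E'
from rig import sense,camera
import cv2,pickle
s=sense();print(s)
d={}
for n in("side","top"):
    c=camera(n);d[n]=c
    cv2.imwrite(f"pics/{n}0.png",c["frame"][:,:,::-1])
    print(n,c["vfov"],c["cx"],c["cy"],c["dist"],c["pose"])
pickle.dump(d,open("c0.pkl","wb"))
E
```

```text
{'t': 0.0, 'q': array([60.75035366, 17.86114437,  0.80023609, 86.69086397, -0.25137236,
       75.58305996, -1.55872668]), 'joint_velocities': array([-0.00363203, -0.04918136,  0.04634283,  0.05482837,  0.05910613,
        0.04359704, -0.01433269]), 'tau': array([-3.26929257e-04, -3.79915738e+01,  1.45953507e-01, -2.30590653e+01,
        1.21142625e-02,  1.35492094e-02, -1.32208970e-05]), 'eef_pos': array([ 0.24819668, -0.49001462,  0.23022193]), 'orientation': array([-1.79866807e+02,  5.74912117e-03,  2.68661000e+01]), 'contact_force': array([ 0.80023182, -0.66569932, -0.07009666]), 'wrist_torque': array([-0.01869397,  0.00066275, -0.02863592]), 'opening': 0.08537493414500442}
side 42.370028895737875 289.8708805240785 206.93476562136738 [-0.11909288  0.          0.          0.          0.        ] [[-0.93692134  0.22345162 -0.26878946  0.20525488]
 [-0.34902425 -0.55629507  0.75413385  1.00432665]
 [ 0.01898618  0.80037814  0.59919476  0.90677766]
 [ 0.          0.          0.          1.        ]]
top 56.52974178941644 284.32046192198504 206.7133526134053 [-0.04644983  0.          0.          0.          0.        ] [[ 4.72842652e-03  9.97153543e-01 -7.52492809e-02  5.06528793e-01]
 [-9.99979737e-01  5.03572262e-03  3.89449500e-03  9.63988674e-04]
 [ 4.26234399e-03  7.52293413e-02  9.97157148e-01  1.03671919e+00]
 [ 0.00000000e+00  0.00000000e+00  0.00000000e+00  1.00000000e+00]]
```

View pics/side0.png

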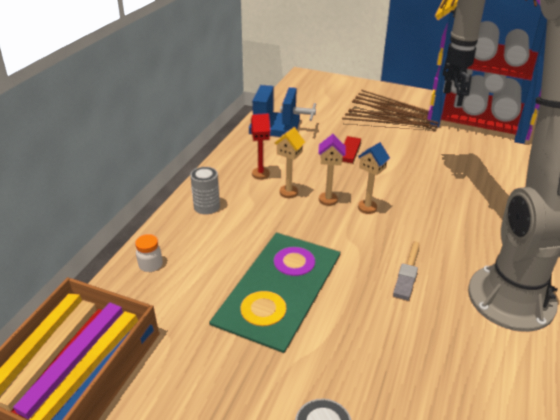

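View pics/top0.png

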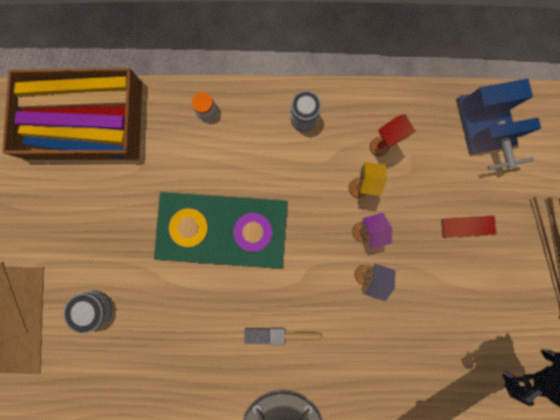

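The side view shows the purple-roofed post at (331,150) with its foot at (328,198). The yellow one is at (290,140), the blue at (373,157) and a red decoy at (261,128). The purple disc is at (294,261). In the top view the purple roof is at (376,231) with its foot at (360,232), and the purple disc is at (253,232).

Things that could be mistaken for the target:
- Yellow roof at (373,179), blue roof at (380,282) and red post at (396,131).
- Purple strip in the tray at (70,120).
- Purple disc at (253,232), which is the goal rather than the post; the yellow disc at (188,228) is not the goal.

I choose the post at (376,231).

```bash
cat > h.py <<'E'
import numpy as np,cv2,pickle
def K(c):
    f=c["frame"].shape[0]/2/np.tan(np.radians(c["vfov"])/2)
    return np.array([[f,0,c["cx"]],[0,f,c["cy"]],[0,0,1.]])
F=np.diag([1,-1,-1.])
def proj(c,P):
    T=np.array(c["pose"]);R=F@T[:3,:3].T;t=-R@T[:3,3]
    return cv2.projectPoints(np.asarray(P,float).reshape(-1,1,3),cv2.Rodrigues(R)[0],t,K(c),np.array(c["dist"],float))[0].reshape(-1,2)
def ray(c,uv):
    T=np.array(c["pose"])
    u=cv2.undistortPoints(np.array(uv,float).reshape(-1,1,2),K(c),np.array(c["dist"],float)).reshape(-1,2)
    return T[:3,3],(T[:3,:3]@F@np.c_[u,np.ones(len(u))].T).T
def atz(c,uv,z):
    o,d=ray(c,uv);return o+d*((z-o[2])/d[:,2])[:,None]
def crop(c,x0,y0,x1,y1,s,name):
    cv2.imwrite(name,cv2.resize(c["frame"][y0:y1,x0:x1,::-1],None,fx=s,fy=s,interpolation=cv2.INTER_CUBIC))
E
python3 - <<'E'
from h import *
d=pickle.load(open("c0.pkl","rb"))
crop(d["top"],330,150,430,310,5/1.4,"pics/tc.png")
crop(d["side"],240,90,400,220,5,"pics/sc.png")
for n in d:
    h=cv2.cvtColor(d[n]["frame"],cv2.COLOR_RGB2HSV)
    m=cv2.inRange(h,(138,110,60),(160,255,255))
    k,l,st,ce=cv2.connectedComponentsWithStats(m)
    for i in range(1,k):
        if st[i,4]>40:
            cn=cv2.findContours((l==i).astype('u1'),0,2)[0][0]
            print(n,st[i],ce[i],cv2.fitEllipse(cn),cv2.minAreaRect(cn))
            e=cv2.fitEllipse(cn)[0]
            print("  z.016",atz(d[n],e,.016),"z.195",atz(d[n],ce[i],.195))
E
```

```text
side [440  29   7  19  57] [443.14035088  38.77192982] ((443.19476318359375, 38.923255920410156), (3.560701847076416, 19.491859436035156), 13.60261058807373) ((443.2500305175781, 37.75), (3.53009033203125, 18.238800048828125), 11.309932708740234)
  z.016 [[ 0.38490567 -1.69845117  0.016     ]] z.195 [[ 0.34923138 -1.15706622  0.195     ]]
side [433  70   6  19  56] [435.55357143  80.69642857] ((435.5852355957031, 81.22447967529297), (3.566444158554077, 19.67143440246582), 11.872594833374023) ((435.7432556152344, 79.04054260253906), (3.452378749847412, 18.577085494995117), 9.462321281433105)
  z.016 [[ 0.34921667 -1.15032172  0.016     ]] z.195 [[ 0.32098337 -0.72171523  0.195     ]]
side [526 126   6  14  42] [528.85714286 132.73809524] ((528.7899780273438, 132.90911865234375), (2.9492523670196533, 14.96587085723877), 17.76103973388672) ((529.0, 132.49998474121094), (2.8460497856140137, 13.597792625427246), 18.43494987487793)
  z.016 [[-0.02636219 -0.84037155  0.016     ]] z.195 [[ 0.01999263 -0.47084542  0.195     ]]
side [319 134  26  21 283] [331.61130742 144.5795053 ] ((332.22131
[... 1249 characters left out ...]
.195     ]]
top [234 213  38  39 778] [252.50771208 231.81619537] ((252.46426391601562, 231.8555145263672), (37.182395935058594, 37.37046813964844), 19.317649841308594) ((252.50003051757812, 232.00003051757812), (37.47665786743164, 37.47665786743164), 45.0)
  z.016 [[0.5173679  0.07976262 0.016     ]] z.195 [[0.51555201 0.06585137 0.195     ]]
top [364 214  27  34 601] [377.72379368 229.48918469] ((377.8027648925781, 230.06651306152344), (23.531286239624023, 34.982967376708984), 166.99661254882812) ((378.3551940917969, 229.64637756347656), (30.639997482299805, 23.279998779296875), 73.73979187011719)
  z.016 [[ 0.52345602 -0.24814789  0.016     ]] z.195 [[ 0.52173239 -0.20430529  0.195     ]]
```

View pics/tc.png

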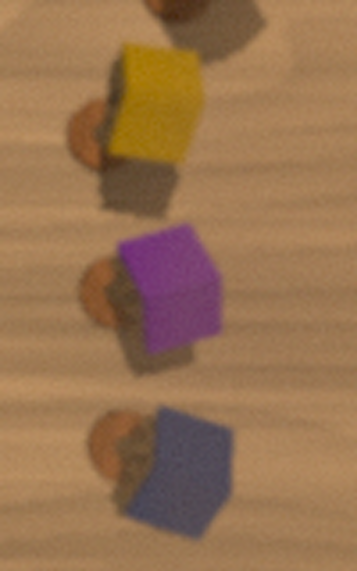

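View pics/sc.png

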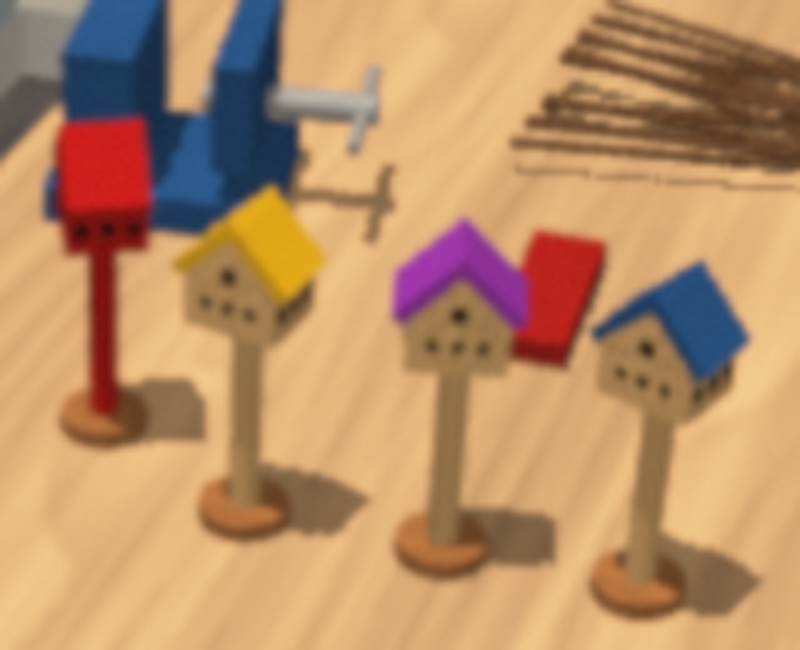

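```bash
python3 - <<'E'
from h import *
from scipy.optimize import least_squares
d=pickle.load(open("c0.pkl","rb"))
s=5/1.4
# order: front(+y) apex, back apex, front -x eave, back -x eave, front +x eave, back +x eave
top=np.array([[142,293],[222,280],[150,353],[222,332],[120,243],[188,225]])/s+[330,150]
side=np.array([[461,258],[463,219],[526,325],[529,290],[398,320],[395,277]])/5+[240,90]
foot=lambda c,p:atz(c,[p],.012)[0]
def model(p):
    x,y,a,zr,ze,L=p;c,sn=np.cos(a),np.sin(a)
    loc=np.array([[0,L,zr],[0,-L,zr],[-.036,L,ze],[-.036,-L,ze],[.036,L,ze],[.036,-L,ze]])
    R=np.array([[c,-sn,0],[sn,c,0],[0,0,1]]);return loc@R.T+[x,y,0]
def res(p):
    P=model(p);return np.r_[(proj(d["top"],P)-top).ravel(),(proj(d["side"],P)-side).ravel()]
r=least_squares(res,[.52,-.2,0,.205,.17,.027])
print(r.x,np.degrees(r.x[2]));print(res(r.x).reshape(-1,2).round(1))
h=cv2.cvtColor(d["top"]["frame"],cv2.COLOR_RGB2HSV)
# feet estimates
print("foot side ctr", atz(d["side"],[[240+442/5,90+540/5]],.012), "foot top", atz(d["top"],[[330+103/s,150+293/s]],.012))
for n in d:
  img=d[n]["frame"].copy()
  x,y=r.x[:2]
  t=np.linspace(0,2*np.pi,60)
  big=cv2.resize(img,None,fx=5,fy=5,interpolation=cv2.INTER_CUBIC)
  for z in(0,.012):
    q=proj(d[n],np.c_[x+.027*np.cos(t),y+.027*np.sin(t),0*t+z]);cv2.polylines(big,[np.int32(q*5+2)],True,(0,255,255),1)
  for a in proj(d[n],model(r.x)): cv2.circle(big,tuple(np.int32(a*5+2)),4,(0,255,0),1)
  x0,y0=(300,120) if n=="side" else (340,190)
  cv2.imwrite(f"pics/fit_{n}.png",big[y0*5:(y0+90)*5,x0*5:(x0+75)*5,::-1])
a=[cv2.imread(f"pics/fit_{n}.png") for n in d];cv2.imwrite("pics/fit.png",np.hstack(a))
E
```

```text
[ 0.5207667  -0.21084889  0.2634139   0.20141001  0.1629786   0.02306847] 15.092504907777254
[[ 1.4  0.6]
 [-0.4 -1.3]
 [-0.4 -0.4]
 [-0.8  0.1]
 [-0.6 -0.7]
 [ 0.  -0.9]
 [ 1.1  0.6]
 [ 1.2 -0.2]
 [ 0.8  0.8]
 [ 0.3 -1. ]
 [-0.8 -0. ]
 [ 0.6 -0.2]]
foot side ctr [[ 0.52024475 -0.20191997  0.012     ]] foot top [[ 0.51816793 -0.1989883   0.012     ]]
```

View pics/fit.png

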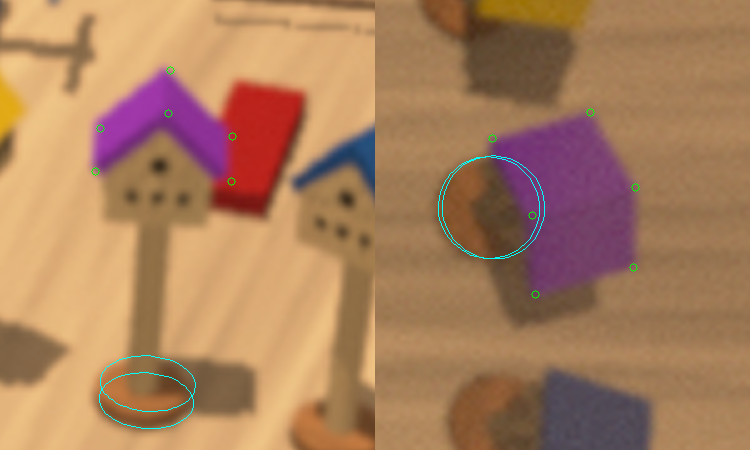

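The crop and fit confirm the purple-roofed post. Its axis is near (0.520, -0.210), ridge at 0.201 (expected about 0.205) and half-length 23 mm (expected 24). The house is yawed about 15.4°, and the foot circle agrees in both views. The disc centre is (0.518, 0.080) from the top camera and (0.519, 0.084) from the side. First I'll turn and lift, then measure the shift.

jog_arm(steps=[[[0, 0, 0.1, 0, 0, -1.5, -1], [0, 0, 0.1, 0, 0, -1.5, -1], [0, 0, 0, 0, 0, 0, -1]]])

```text
t: 0.48
eef_pos: [0.2488, -0.4911, 0.262]
orientation: [179.9, -0.0, 15.5]
contact_force: [0.1, 0.2, -0.1]
opening: 0.0857
```

```bash
cat >> h.py <<'E'
def rel(s,target):
    from scipy.spatial.transform import Rotation as Ro
    R=Ro.from_euler('xyz',s["orientation"],degrees=True).as_matrix()
    return (R.T@(np.array(target)-s["eef_pos"])*100).round(2)
E
python3 - <<'E'
from h import *
from rig import sense,camera
d=pickle.load(open("c0.pkl","rb"))
s=sense();print(s["t"],s["eef_pos"],s["orientation"],rel(s,[.5202,-.2105,.26]))
# refine disc: pale spot/disc ellipse both cams; board corners
for n,b in(("side",(260,235,330,285)),("top",(225,205,280,260))):
    c=d[n];h=cv2.cvtColor(c["frame"],cv2.COLOR_RGB2HSV)
    x0,y0,x1,y1=b;m=cv2.inRange(h[y0:y1,x0:x1],(138,110,60),(160,255,255))
    cn=max(cv2.findContours(m,0,2)[0],key=cv2.contourArea).reshape(-1,2)+[x0,y0]
    w=atz(c,cn,.016);(X,Y),r=cv2.minEnclosingCircle(np.float32(w[:,:2]*1000));
    A=np.c_[2*w[:,:2],np.ones(len(w))];q=np.linalg.lstsq(A,(w[:,:2]**2).sum(1),rcond=None)[0]
    print(n,"circlefit",q[:2],np.sqrt(q[2]+q[0]**2+q[1]**2))
E
```

```text
0.475 [ 0.24880544 -0.49114638  0.26199208] [ 1.79894175e+02 -1.79405483e-02  1.54712991e+01] [ 33.64 -19.81   0.17]
side circlefit [0.51977453 0.08281189] 0.049029697814876996
top circlefit [0.51751817 0.07977822] 0.04856342407720369
```

jog_arm(steps=[[[0, 0, 0, 2, -1.2, 0, -1], [0, 0, 0, 3.8, -2.2, 0, -1], [0, 0, 0, 3.8, -2.2, 0, -1], [0, 0, 0, 3.8, -2.2, 0, -1], [0, 0, 0, 3.8, -2.2, 0, -1], [0, 0, 0, 3.8, -2.2, 0, -1], [0, 0, 0, 3.8, -2.2, 0, -1], [0, 0, 0, 3.8, -2.2, 0, -1], [0, 0, 0, 3.0, -2.0, 0, -1], [0, 0, 0, 2.0, -1.2, 0, -1], [0, 0, 0, 0, 0, 0, -1], [0, 0, 0, 0, 0, 0, -1]]])

```text
t: 1.98
eef_pos: [0.5186, -0.212, 0.2606]
orientation: [180.0, 0.1, 15.3]
contact_force: [-0.1, 0.4, 0.5]
opening: 0.0855
```

```bash
python3 - <<'E'
from h import *
from rig import sense,camera
s=sense();print(s["t"],s["eef_pos"],s["orientation"],s["q"],rel(s,[.5202,-.2105,.144]))
c=camera("side");crop(c,270,60,410,220,3.5,"pics/s1.png")
E
```

```text
1.975 [ 0.51862752 -0.21196305  0.2605922 ] [1.79984463e+02 1.24791840e-01 1.53434615e+01] [ 27.84022437  18.79244085 -10.0924697   81.42824824   3.36773305
  80.1622846  -56.96247279] [ 0.22 -0.1  11.66]
```

View pics/s1.png

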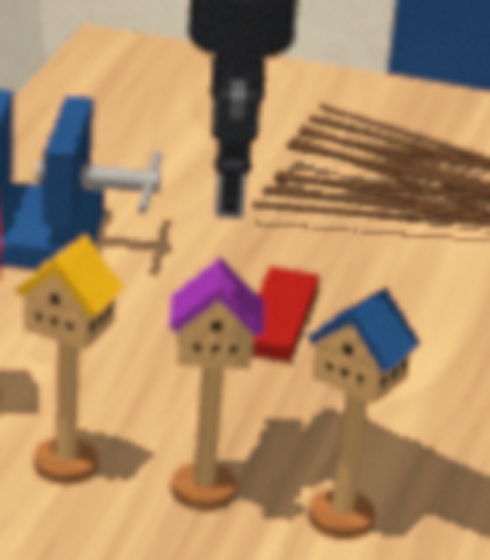

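The open fingers hang straight over the purple house, front tip at crop (230,213), in line with the gable at (216,325). Now I'll descend.

jog_arm(steps=[[[0, 0, 0, 0.2, -0.1, 0.6, -1], [0, 0, 0, 0, 0, 1.6, -1], [0, 0, 0, 0, 0, 1.8, -1], [0, 0, 0, 0, 0, 1.8, -1], [0, 0, 0, 0, 0, 1.8, -1], [0, 0, 0, 0, 0, 1.6, -1], [0, 0, 0, 0, 0, 1.4, -1], [0, 0, 0, 0, 0, 1.0, -1], [0, 0, 0, 0, 0, 0, -1], [0, 0, 0, 0, 0, 0, -1]]])

```text
t: 3.28
eef_pos: [0.5221, -0.2092, 0.1459]
orientation: [180.0, -0.1, 15.4]
contact_force: [0.1, 0.2, 0.7]
opening: 0.0856
```

```bash
python3 - <<'E'
from h import *
from rig import sense,camera
s=sense();print(s["t"],s["eef_pos"],s["orientation"],s["contact_force"],rel(s,[.5202,-.2105,.144]))
c=camera("side");crop(c,270,60,410,220,3.5,"pics/s2.png")
c=camera("top");crop(c,300,150,440,310,3.5,"pics/t2.png")
cv2.imwrite("pics/st2.png",np.hstack([cv2.imread("pics/s2.png"),cv2.imread("pics/t2.png")])[:,:800*2])
a=cv2.imread("pics/st2.png");cv2.imwrite("pics/st2.png",cv2.resize(a,None,fx=.8,fy=.8))
E
```

```text
3.275 [ 0.52206472 -0.20920018  0.14588836] [ 1.79953025e+02 -6.26801405e-02  1.54061699e+01] [0.11541629 0.2408885  0.72136154] [-0.21  0.08  0.19]
```

View pics/st2.png

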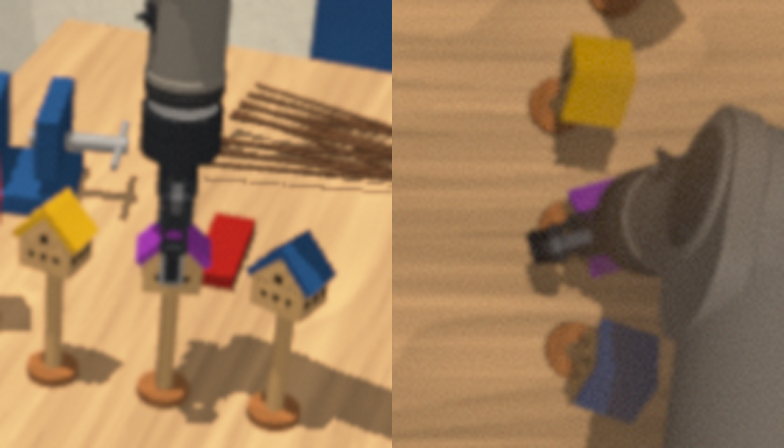

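The front finger lies centred on the purple gable at (172,265), with its tip just above the house's lower edge. The neighbours are clear, so I'll close.

jog_arm(steps=[[[0, 0, 0, 0, 0, 0, -0.5], [0, 0, 0, 0, 0, 0, -0.3], [0, 0, 0, 0, 0, 0, -0.1], [0, 0, 0, 0, 0, 0, 0.1], [0, 0, 0, 0, 0, 0, 0.5], [0, 0, 0, 0, 0, 0, 1], [0, 0, 0, 0, 0, 0, 1], [0, 0, 0, 0, 0, 0, 1], [0, 0, 0, 0, 0, 0, 1]]])

```text
t: 4.5
eef_pos: [0.5217, -0.2088, 0.1457]
orientation: [-180.0, -0.0, 15.4]
contact_force: [-0.3, 1.4, 5.2]
opening: 0.0475
```

```bash
python3 - <<'E'
from h import *
from rig import sense,camera
s=sense();print(s["t"],s["eef_pos"],s["orientation"],s["contact_force"],s["wrist_torque"],s["opening"])
c=camera("side");crop(c,270,60,410,220,3.5,"pics/s3.png")
E
```

```text
4.5 [ 0.52171863 -0.20875939  0.14566191] [-1.79994417e+02 -2.81925540e-02  1.54142989e+01] [-0.31386802  1.4055311   5.22107015] [0.5013528  0.28659373 0.01680449] 0.047530450687751725
```

View pics/s3.png

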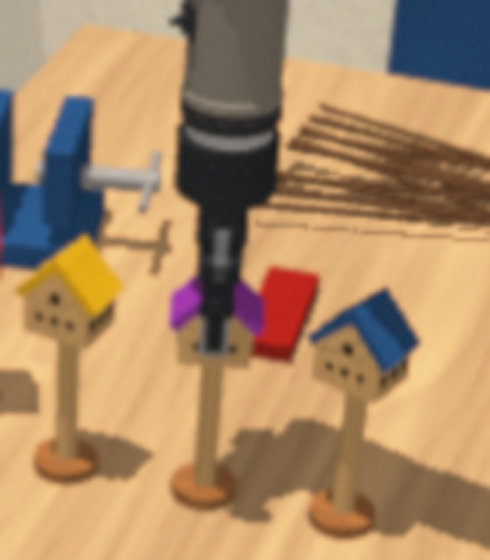

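The fingers hold at 47.5 mm, matching the 48 mm gable spacing, and the post is upright. Now I'll lift.

jog_arm(steps=[[[0, 0, 0, 0, 0, -0.3, 1], [0, 0, 0, 0, 0, -0.6, 1], [0, 0, 0, 0, 0, -0.8, 1], [0, 0, 0, 0, 0, -1.0, 1], [0, 0, 0, 0, 0, -1.0, 1], [0, 0, 0, 0, 0, -0.8, 1], [0, 0, 0, 0, 0, -0.5, 1], [0, 0, 0, 0, 0, 0, 1], [0, 0, 0, 0, 0, 0, 1]]])

```text
t: 5.68
eef_pos: [0.5212, -0.2089, 0.1949]
orientation: [-180.0, 0.0, 15.4]
contact_force: [-0.2, -0.0, -1.8]
opening: 0.0473
```

```bash
python3 - <<'E'
from h import *
from rig import sense,camera
s=sense();print(s["t"],s["eef_pos"],s["orientation"],s["contact_force"],s["wrist_torque"],s["opening"],rel(s,[.5187,.0813,.205]))
c=camera("side");crop(c,270,60,410,220,3.5,"pics/s4.png")
c=camera("top");crop(c,300,150,440,310,3.5,"pics/t4.png")
a=np.hstack([cv2.imread("pics/s4.png"),cv2.imread("pics/t4.png")]);cv2.imwrite("pics/st4.png",cv2.resize(a,None,fx=.8,fy=.8))
E
```

```text
5.675 [ 0.52122509 -0.20893515  0.19490562] [-1.79972861e+02  4.06487379e-02  1.54037799e+01] [-0.19735281 -0.03197065 -1.84489132] [ 0.00687803 -0.02108461  0.00243962] 0.04728903910071387 [  7.47 -28.05  -1.  ]
```

View pics/st4.png

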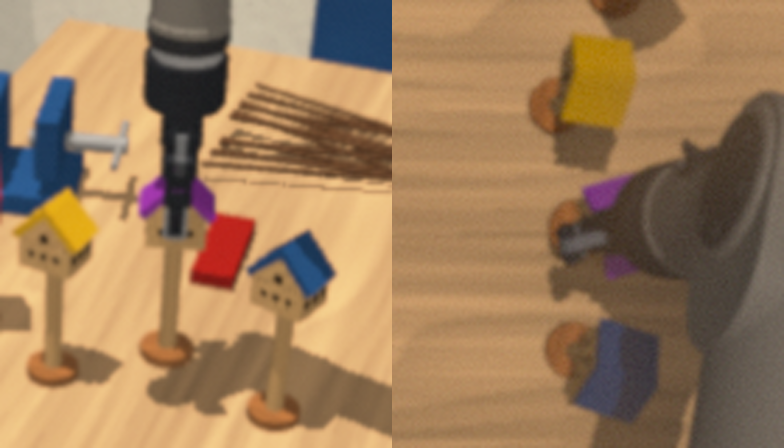

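The post is lifted and vertical, foot about 49 mm up, and weighs 1.8 N. The yellow and blue posts haven't moved. I'll carry it gently.

jog_arm(steps=[[[0, 0, 0, 0.13, -0.5, -0.2, 1], [0, 0, 0, 0.27, -1.0, -0.2, 1], [0, 0, 0, 0.4, -1.5, -0.2, 1], [0, 0, 0, 0.53, -2.0, -0.2, 1], [0, 0, 0, 0.53, -2.0, -0.2, 1], [0, 0, 0, 0.53, -2.0, 0, 1], [0, 0, 0, 0.53, -2.0, 0, 1], [0, 0, 0, 0.53, -2.0, 0, 1], [0, 0, 0, 0.53, -2.0, 0, 1], [0, 0, 0, 0.53, -2.0, 0, 1], [0, 0, 0, 0.53, -2.0, 0, 1], [0, 0, 0, 0.53, -2.0, 0, 1], [0, 0, 0, 0.53, -2.0, 0, 1], [0, 0, 0, 0.53, -2.0, 0, 1], [0, 0, 0, 0.4, -1.5, 0, 1], [0, 0, 0, 0.27, -1.0, 0, 1], [0, 0, 0, 0.13, -0.5, 0, 1], [0, 0, 0, 0, 0, 0, 1], [0, 0, 0, 0, 0, 0, 1], [0, 0, 0, 0, 0, 0, 1]]])

```text
t: 8.28
eef_pos: [0.5189, 0.0798, 0.2052]
orientation: [180.0, 0.0, 15.3]
contact_force: [0.1, 0.6, -3.0]
opening: 0.0472
```

```bash
python3 - <<'E'
from h import *
from rig import sense,camera
s=sense();print(s["t"],s["eef_pos"],s["orientation"],s["contact_force"],s["opening"],rel(s,[.5187,.0813,.162]))
d={}
for n in("side","top"):d[n]=camera(n)
pickle.dump(d,open("c5.pkl","wb"))
crop(d["side"],230,140,370,300,3.5,"pics/s5.png")
crop(d["top"],190,150,330,310,3.5,"pics/t5.png")
a=np.hstack([cv2.imread("pics/s5.png"),cv2.imread("pics/t5.png")]);cv2.imwrite("pics/st5.png",cv2.resize(a,None,fx=.8,fy=.8))
E
```

```text
8.275 [0.51889089 0.07981624 0.20523426] [1.79978898e+02 8.64036419e-03 1.53240626e+01] [ 0.0935535   0.56170014 -2.98776352] 0.047172926040664025 [ 0.02 -0.15  4.32]
```

View pics/st5.png

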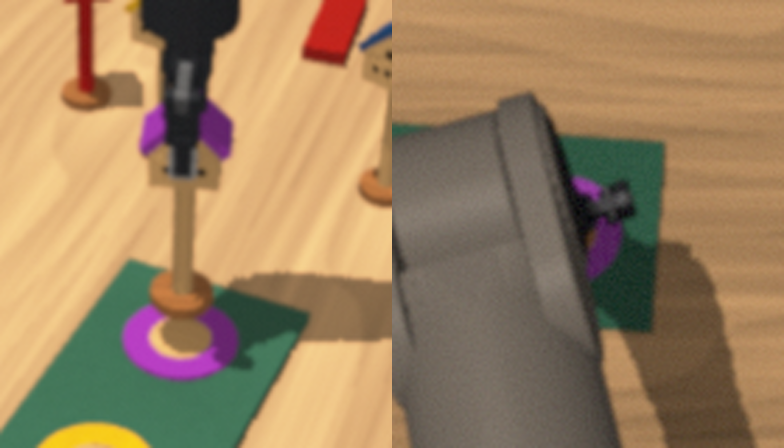

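```bash
python3 - <<'E'
from h import *
c=pickle.load(open("c5.pkl","rb"))["side"]
f=c["frame"];S=8;x0,y0,x1,y1=265,215,325,285
big=cv2.resize(f[y0:y1,x0:x1],None,fx=S,fy=S,interpolation=cv2.INTER_CUBIC)
t=np.linspace(0,2*np.pi,80)
def ring(x,y,z,r,col):
    q=proj(c,np.c_[x+r*np.cos(t),y+r*np.sin(t),0*t+z]);cv2.polylines(big,[np.int32(((q-[x0,y0])+.5)*S)],True,col,1)
ring(.5198,.0828,.016,.05,(255,255,255));ring(.5198,.0828,.016,.027,(255,255,255))
for z in(.0595,.0715):ring(.519,.080,z,.027,(0,255,255))
p=proj(c,[[.519,.08,.0715],[.519,.08,.195]]);print(p)
cv2.imwrite("pics/ov5.png",big[:,:,::-1])
E
```

```text
[[295.27802296 242.51972165]
 [296.6638838  200.37952131]]
```

View pics/ov5.png

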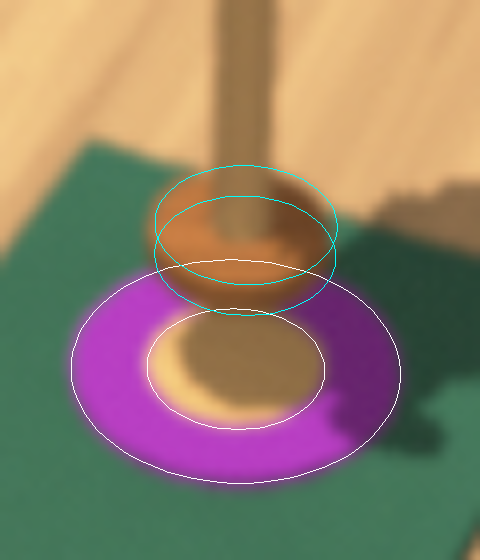

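The overlay shows the foot, at zoomed x 147–332, centred over the pale spot in x to about 0.5 mm and about 2.5 mm short in +y. I'll correct that and descend most of the way.

jog_arm(steps=[[[0, 0, 0, 0, -0.12, 0.3, 1], [0, 0, 0, 0, -0.13, 0.5, 1], [0, 0, 0, 0, 0, 0.6, 1], [0, 0, 0, 0, 0, 0.6, 1], [0, 0, 0, 0, 0, 0.5, 1], [0, 0, 0, 0, 0, 0.4, 1], [0, 0, 0, 0, 0, 0.3, 1], [0, 0, 0, 0, 0, 0.2, 1], [0, 0, 0, 0, 0, 0, 1], [0, 0, 0, 0, 0, 0, 1], [0, 0, 0, 0, 0, 0, 1]]])

```text
t: 9.75
eef_pos: [0.5182, 0.0831, 0.1715]
orientation: [180.0, -0.0, 15.4]
contact_force: [0.2, -0.4, -2.2]
opening: 0.0476
```

```bash
cat > ov.py <<'E'
from h import *
from rig import sense,camera
import sys
s=sense();print(s["t"],s["eef_pos"],s["orientation"],s["contact_force"],s["wrist_torque"],s["opening"],rel(s,[.5187,.0823,.162]))
c=camera("side");pickle.dump(c,open("c6.pkl","wb"))
f=c["frame"];S=7;x0,y0,x1,y1=255,195,335,285
big=cv2.resize(f[y0:y1,x0:x1],None,fx=S,fy=S,interpolation=cv2.INTER_CUBIC)
t=np.linspace(0,2*np.pi,80)
def ring(x,y,z,r,col):
    q=proj(c,np.c_[x+r*np.cos(t),y+r*np.sin(t),0*t+z]);cv2.polylines(big,[np.int32(((q-[x0,y0])+.5)*S)],True,col,1)
ring(.5198,.0828,.016,.05,(255,255,255))
zb=float(sys.argv[2])
for z in(zb,zb+.012):ring(.5198,.0828,z,.027,(0,255,255))
cv2.imwrite(sys.argv[1],big[:,:,::-1])
E
python3 ov.py pics/ov6.png 0.0255
```

```text
9.75 [0.5182485  0.08307592 0.17148319] [ 1.79994007e+02 -2.25841666e-02  1.54039996e+01] [ 0.22502235 -0.36479631 -2.19196242] [ 0.0172683  -0.02718495 -0.04967234] 0.0476330125858473 [0.02 0.09 0.95]
```

View pics/ov6.png

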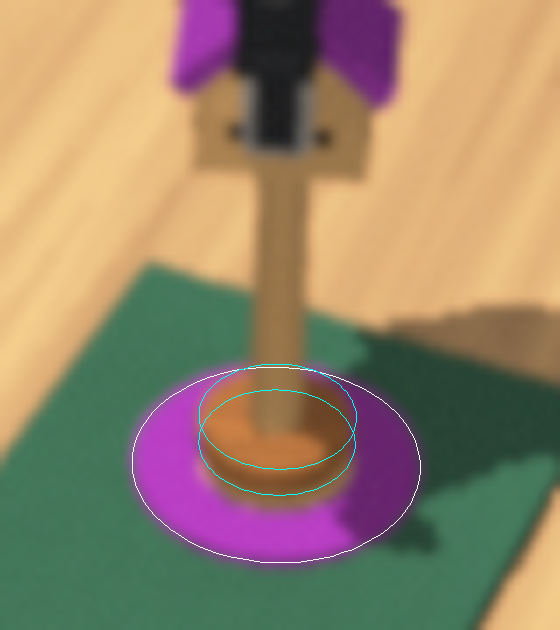

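The foot coincides with the predicted ring about 9 mm above the disc centre. I'll lower in small steps and watch the force.

jog_arm(steps=[[[0, 0, 0, 0, 0, 0.2, 1], [0, 0, 0, 0, 0, 0.2, 1], [0, 0, 0, 0, 0, 0.15, 1], [0, 0, 0, 0, 0, 0.15, 1], [0, 0, 0, 0, 0, 0.1, 1], [0, 0, 0, 0, 0, 0.05, 1], [0, 0, 0, 0, 0, 0, 1], [0, 0, 0, 0, 0, 0, 1]]])

```text
t: 10.8
eef_pos: [0.5182, 0.0831, 0.1629]
orientation: [180.0, -0.0, 15.4]
contact_force: [0.3, -0.3, -2.2]
opening: 0.0472
```

jog_arm(steps=[[[0, 0, 0, 0, 0, 0.05, 1], [0, 0, 0, 0, 0, 0.05, 1], [0, 0, 0, 0, 0, 0, 1], [0, 0, 0, 0, 0, 0, 1]]])

```text
t: 11.3
eef_pos: [0.5181, 0.083, 0.1618]
orientation: [180.0, 0.0, 15.4]
contact_force: [0.0, -0.3, -1.4]
opening: 0.0476
```

jog_arm(steps=[[[0, 0, 0, 0, 0, 0.05, 1], [0, 0, 0, 0, 0, 0, 1], [0, 0, 0, 0, 0, 0, 1]]])

```text
t: 11.68
eef_pos: [0.5182, 0.0831, 0.1617]
orientation: [180.0, -0.0, 15.4]
contact_force: [-1.4, -1.1, 1.3]
opening: 0.0471
```

```bash
python3 ov.py pics/ov7.png 0.016
```

```text
11.675 [0.51822477 0.08311999 0.16165155] [ 1.79992262e+02 -2.27290243e-02  1.54060518e+01] [-1.41373368 -1.08575664  1.28737549] [-0.05723373  0.21078021 -0.00904015] 0.04711603723992284 [ 0.02  0.09 -0.03]
```

View pics/ov7.png

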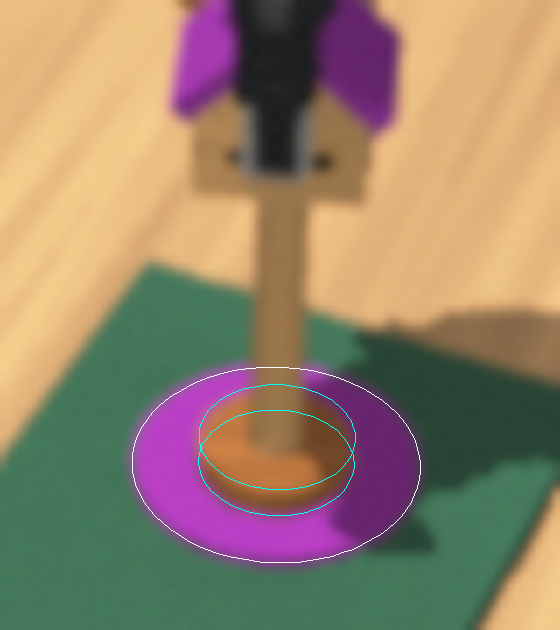

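The foot is on the disc: the force went from −2.2 to +1.3 N and it is centred in the overlay. I'll press in slightly more, then open slowly.

jog_arm(steps=[[[0, 0, 0, 0, 0, 0.03, 1], [0, 0, 0, 0, 0, 0, 1], [0, 0, 0, 0, 0, 0, 0.1], [0, 0, 0, 0, 0, 0, 0.0], [0, 0, 0, 0, 0, 0, -0.1], [0, 0, 0, 0, 0, 0, -0.2], [0, 0, 0, 0, 0, 0, -0.4], [0, 0, 0, 0, 0, 0, -0.7], [0, 0, 0, 0, 0, 0, -1], [0, 0, 0, 0, 0, 0, -1], [0, 0, 0, 0, 0, 0, -1], [0, 0, 0, 0, 0, 0, -1]]])

```text
t: 13.22
eef_pos: [0.5181, 0.0831, 0.161]
orientation: [180.0, -0.0, 15.4]
contact_force: [0.1, 0.4, -0.1]
opening: 0.0852
```

```bash
python3 ov.py pics/ov8.png 0.016
```

```text
13.225 [0.51812493 0.08308474 0.16100581] [ 1.79998287e+02 -2.73855501e-03  1.54079463e+01] [ 0.05758059  0.35634374 -0.07160145] [-0.02640162 -0.00930238 -0.02542738] 0.08522898111633156 [ 0.03  0.09 -0.1 ]
```

View pics/ov8.png

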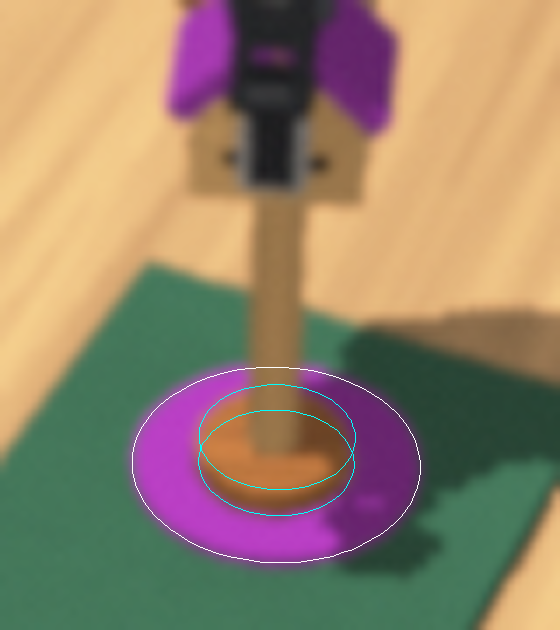

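The fingers are fully open and clear on both sides, and the post stands on its own. I'll rise straight up, then check.

jog_arm(steps=[[[0, 0, 0, 0, 0, -0.4, -1], [0, 0, 0, 0, 0, -0.9, -1], [0, 0, 0, 0, 0, -1.4, -1], [0, 0, 0, 0, 0, -1.8, -1], [0, 0, 0, 0, 0, -1.8, -1], [0, 0, 0, 0, 0, -1.8, -1], [0, 0, 0, 0, 0, -1.8, -1], [0, 0, 0, 0, 0, -1.8, -1], [0, 0, 0, 0, 0, -1.0, -1], [0, 0, 0, 0, 0, -0.5, -1], [0, 0, 0, 0, 0, 0, -1], [0, 0, 0, 0, 0, 0, -1]]])

```text
t: 14.78
eef_pos: [0.5177, 0.083, 0.2923]
orientation: [-180.0, 0.1, 15.4]
contact_force: [-0.7, -0.4, -0.3]
opening: 0.0855
```

jog_arm(steps=[[[0, 0, 0, -2, 2, 0, -1], [0, 0, 0, -2, 4, 0, -1], [0, 0, 0, -2, 4, 0, -1], [0, 0, 0, -2, 4, 0, -1], [0, 0, 0, -2, 3, 0, -1], [0, 0, 0, -1, 1, 0, -1], [0, 0, 0, 0, 0, 0, -1], [0, 0, 0, 0, 0, 0, -1]]])

```text
t: 15.78
eef_pos: [0.4605, -0.1174, 0.2929]
orientation: [-179.9, -0.0, 15.6]
contact_force: [-0.4, 0.8, 0.4]
opening: 0.0853
```

```bash
python3 - <<'E'
from h import *
from rig import sense,camera
s=sense();print(s["t"],s["eef_pos"],s["contact_force"])
for n in("side","top"):
    c=camera(n);cv2.imwrite(f"pics/{n}9.png",c["frame"][:,:,::-1])
E
python3 ov.py pics/ov9.png 0.016
```

```text
15.775 [ 0.46048183 -0.11737604  0.29293913] [-0.36863525  0.78881223  0.41682102]
15.875 [ 0.4604638  -0.11767519  0.29298001] [-1.79961722e+02 -2.65499692e-02  1.56108882e+01] [-1.03390926  0.13261634  0.46194473] [ 0.02479538 -0.02095247  0.09325021] 0.0852851276820447 [ 10.98 -17.68  13.11]
```

View pics/side9.png

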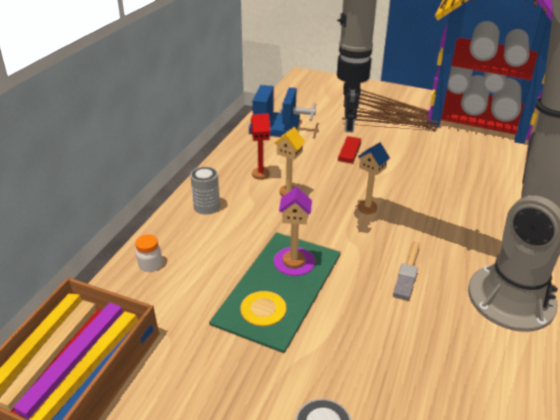

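View pics/top9.png

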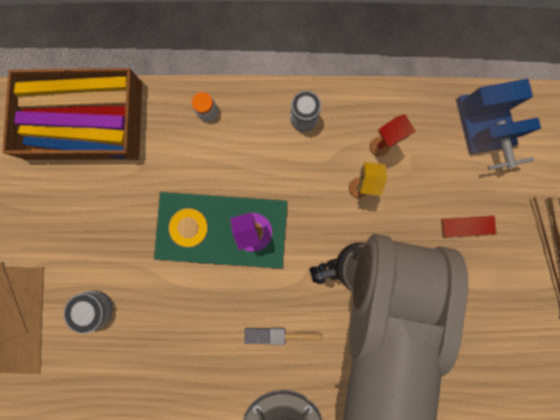

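View pics/ov9.png

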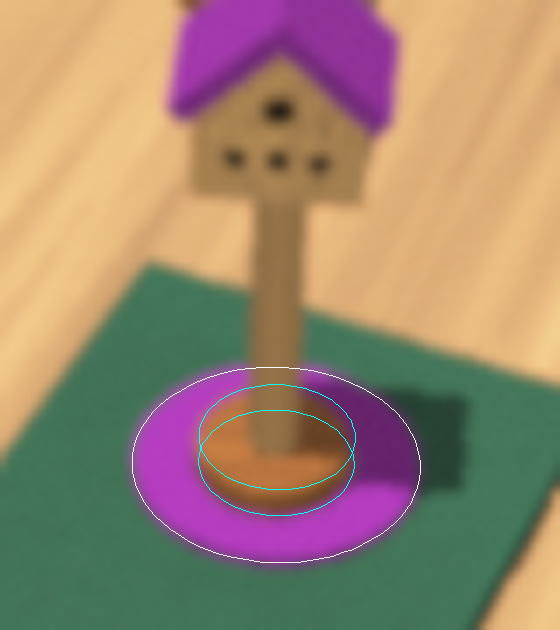

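The post stands upright and centred on the purple disc, covering the pale spot, with its house at (296,207) and foot at (294,259) in the side view. The yellow post at (290,140) and blue post at (373,157) haven't moved. The arm is 0.2 m away and touching nothing, so I'll hand in.

```bash
python3 -c "
from rig import sign_off
print(sign_off())"
```

```text
the job is handed in; nothing more can be done
None
```

The purple-roofed bee post now stands upright on the purple disc, centred over the pale spot, and I handed the job in at about 15.9 s of the 43 s. I gripped it by its gable ends, carried it upright, and set it down until the wrist force showed the foot touching. Then I opened the fingers slowly and moved the arm clear.

- **Placement:** in the side view the foot matches the predicted ring at the disc centre to about 1–2 mm. In the last top view the house hides the foot, so only the side camera confirms the centring.
- **Other posts:** the yellow and blue posts are at the same side-view pixels as at the start. In the last top view the arm hid the blue one.
- **Disagreement:** the two cameras differed by 2–3 mm on the disc centre. I used the foot and disc as seen in the same side image.
- **Forces:** the readings I took were all about 5 N or less, and no check failed.

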